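# Swap the grinding cups and hold the grinder at its third speed

## Robot

A 6-joint arm with a two-finger parallel gripper is mounted at the origin on the work surface. World frame = base frame: x ahead of the robot, y to its left, z up, the work surface at z = 0. Lengths are in m, angles in rad, forces in N, time in s.
With the tool pointing down it reaches from about 0.35 to 0.925 m from the base axis. Payload 6.4 kg.
Tool frame: the origin (TCP) lies on the centre line of the jaws, within the pads' length; the fingertips stand 22 mm ahead of it and the grasp point (between the pads) lies 3 mm ahead of it (env.tips_ahead is the distance from the TCP to the fingertips, in m); z points along the fingers, y is the line along which they close (so a half turn about z gives the same grasp; the last joint's range is limited). The gripper opens to 94 mm and grips with 3 to 60 N. Pads are 16 mm wide; open, the fingers measure 119 mm over their backs; the gripper's body (75 mm by 177 mm) begins 78 mm behind the grasp point.
Start: joints at [-1.443, 0.245, 1.558, -0, 1.339, -0.174], TCP at [0.193, -0.621, 0.227] pointing down, gripper open.
Joint ranges: [-3.13, 3.13], [-1.02, 2.26], [0.13, 2.54], [-0.95, 4.09], [0.21, 2.88], [-2.74, 2.74]. Speed limits (rad/s): [2.57, 2.57, 3.14, 3.14, 3.14, 3.14].

## Interface

Orientations are given as a unit quaternion [w, x, y, z].
In Python, from plant import env gives the robot as it stands. The module is installed in compiled form; this text tells all that it offers.
- The arm moves only by the tool jog_arm, never from a script. Its argument "targets" is a list of rows, each a list of 7 numbers: the shift along the tool's x, y, z in m, then the turn, a rotation vector about the tool's x, y, z in degrees, then the finger opening in m, from 0 to 0.094. In form: [[dx, dy, dz, ax, ay, az, grip], ...]. A call has 1 to 8 rows; each row is the pose to reach, as a shift and turn from the pose commanded when the call began, along the tool's axes at that moment; what a row does not reach only later rows make up. A row lasts 1/12 s, in which the tool goes at most 41.7 mm and 7.16 degrees, less where a joint would pass 70% of its speed; a pose out of reach is approached as far as the arm can. A call with a gripper value outside its range is refused whole. The fingers move at their own pace and stop on an object; "newtons" is the grip in N (left out, the last holds). Time passes only in rows, so rows that repeat a pose let the fingers close. It gives the time, the measured TCP pose, the force, the opening and the grip force at its end, in the units of the state.
- env.read_state(): the state, without advancing time (a new reading comes with each control period).
- env.read_camera(name): name is "scene" or "side" or "wrist"; returns a dict with "img" (384x512x3 uint8, red, green, blue), "vertical_fov" (degrees; the focal length in pixels is half the picture's height over the tangent of half this angle, whatever the lens; pixels are square), "cx", "cy" (the principal point, pixels), "extrinsics" (4x4, takes a point from camera to world coordinates); the wrist camera has in their place "T_tool_cam" (4x4, takes a point from camera to tool coordinates, whose origin is the TCP and whose axes are the flange's). Camera axes: x right, y down, z forward; pixel columns grow to the right and rows downward; lengths in m; the calibration is good to about 2 mm. A picture is of the moment at which its call begins: read the wrist's pose just before it. There is no depth.
- env.job_done(): hands the job in; it is judged then, once.
The state is a dict: "time_s": time; "joints": joint angles; "joint_vel": joint speeds; "joint_torque": joint torques, N m; "eef_pos": TCP position; "ee_rot": TCP orientation; "force": force on the tool from outside, world axes, zero at the start; "moment": the same for the moment, N m; "finger_gap": opening from 0.0 (shut) to 1.0 (fully open); "gripper_force": force on a finger pad.
Only numpy, scipy, OpenCV 4.12 (cv2) and the standard library are available. Lean on these libraries where they do the work, as an engineer would, in place of code of your own. Each camera call takes 0.05 s, during which the arm holds its last target. There are 200 camera calls.

## Task

In the bakery, swap the places of the two steel grinding cups, so that each stands upright and fully down in the round seat the other one came from (one seat is on the grinder, the other on the wooden cup rest). Then, with the fingers, press the grinder's spring-return lever down past its first two clicks to the third, and finish while still holding it there against its spring: do not let go. Do not tip the cups over, and leave the other things on the counter where they are.

Things in the scene. Friction and masses are not known exactly. Their poses are not given: they have to be found in the camera images.
- grinder: Fixed grinder base: low grey metal box 190 (x) x 180 (y) x 60 mm high, origin under its centre, x away from the robot within 17 degrees, y left, z up. Round seat on top. On its right side (-y) an upright black dial disc, 68 mm across, top at 109 mm, its lever arm pointing to -x. Between seat and dial a dark cheek plate 10 mm thick, 100 mm long, 116 mm high, middle at y -82 mm.
- lever_pivot (a point): Centre of the dial, on the lever's pivot axis: x 0, y -105, z 75 mm of grinder; the axis runs along the grinder's y. At rest the lever arm points to the grinder's -x and 0.4 rad above level; pressed by joint angle a it stands 0.4 - a rad above level.
- drive_seat (a point): Centre of the seat floor on the grinder, 60 mm above the counter, at x 0, y +20 mm of grinder. The seat is a flat floor inside a steel rim 6 mm high, 64 mm inside and 72 mm outside diameter.
- cup_rest: Fixed light-wood block 110 x 110 x 60 mm high, origin under its centre, z up, with an identical round seat in the middle of its top.
- rest_seat (a point): Centre of the seat floor on the cup rest, 60 mm above the counter; same rim as the drive seat.
- mat: Fixed empty round cork mat 110 mm across and 4 mm thick, left of the cup rest; origin under its centre. A cup can be parked on it during the swap.
- tall_cup: Loose closed steel grinding cup with black lid, a plain cylinder 56 mm across (lid 53 mm) and 130 mm high, the top 16 mm being the lid; 0.25 to 0.5 kg; origin at the centre of its underside, z up. It starts in one of the two seats, the squat cup in the other.
- squat_cup: Loose closed steel grinding cup with black lid, 56 mm across (lid 53 mm) and 80 mm high, the top 16 mm being the lid; 0.25 to 0.5 kg; origin at the centre of its underside, z up.
- lever (a joint): Angle (rad) of the spring-return speed lever: 0 at rest (up), growing as the knob is pressed down. Clicks at about 0.22 (first), 0.44 (second) and 0.66 (third); solid stop at 0.69. Above 0.60 it is in the third click. The spring always pushes back: let go at any angle it returns to 0. Pressing takes up to 12 N at the knob between clicks, 4 to 8 N at the third.
- lever_knob (a point): Centre of the lever's knob: black cylinder 24 mm across, 44 mm long, lying along the grinder's y, 100 mm from the pivot. Centre 114 mm above the counter at rest, 49 mm at the third click. It can be pressed straight down from above with closed fingertips: from rest it moves 65 mm down but at most 8 mm sideways, toward the grinder's -x.
- tag_block: Loose bystander, to be left where it is: wooden price-tag holder: foot 30 x 70 x 22 with a thin upright board to 66 high (mm); origin about the middle of its underside.
- brush: Loose bystander, to be left where it is: pastry brush lying on the counter, some 200 long (mm); origin about the middle of its underside.
- scraper: Loose bystander, to be left where it is: dough scraper lying flat: steel blade 75 x 120 with a wooden grip along one long edge (mm); origin about the middle of its underside.
- bun: Loose bystander, to be left where it is: round roll, 100 across and 50 high (mm); origin about the middle of its underside.
- loaf: Loose bystander, to be left where it is: dark oval loaf lying on the counter, 220 x 96 x 92 (mm); origin about the middle of its underside.
- seed_jar: Loose bystander, to be left where it is: sealed jar, 80 across and 130 high (mm); origin about the middle of its underside.
There are look-alikes about, which are no part of the job. Leave any turquoise look-alike of the squat_cup alone.

How it is judged:
By the outcome, as a careful person would: the job done as asked, in the order asked, and still so for the second after the job is handed in, while the arm keeps its last pose, push and grip.
It also fails if it takes over 72 s, if anything falls off the work surface, if the arm or the gripper's body presses on something with over 40 N, if the wrist force passes 120 N, or if a joint passes its speed limit or range.

## Working session

There is one attempt and no reset: what is moved stays moved. The work goes in short steps, Python scripts to look and compute and a tool call to move; the robot and the scene stay as the last step left them, time stands still between calls to the robot, and variables do not carry over. Pictures are saved under pics/ and viewed, at most 10 in all, crops included, and the job is handed in when it is done.

Besides the shell and the picture viewer there is one more tool, called after "Emit:" as name(argument=value, ...) on one line, values as JSON. jog_arm: Moves the arm, as the interface text tells. Its arguments: {"type":"object","properties":{"targets":{"type":"array"},"newtons":{"type":"number"}},"required":["targets"]}

```bash
mkdir -p pics; cat > h.py <<'E'
import numpy as np,cv2
from plant import env
from scipy.spatial.transform import Rotation as R
def shot(n,f):
    c=env.read_camera(n); cv2.imwrite('pics/'+f,cv2.cvtColor(c['img'],cv2.COLOR_RGB2BGR)); return c
def K(c): return 192/np.tan(np.radians(c['vertical_fov'])/2)
def ray(c,u,v,T=None):
    T=np.array(c['extrinsics'] if T is None else T); f=K(c)
    return T[:3,3],T[:3,:3]@np.array([(u-c['cx'])/f,(v-c['cy'])/f,1])
def onz(c,u,v,z,T=None):
    o,d=ray(c,u,v,T); return o+d*(z-o[2])/d[2]
def proj(c,p):
    T=np.linalg.inv(np.array(c['extrinsics'])); q=T[:3,:3]@np.array(p)+T[:3,3]; f=K(c)
    return c['cx']+f*q[0]/q[2],c['cy']+f*q[1]/q[2]
def Ttool():
    s=env.read_state(); q=s['ee_rot']; T=np.eye(4); T[:3,:3]=R.from_quat([q[1],q[2],q[3],q[0]]).as_matrix(); T[:3,3]=s['eef_pos']; return T
E
python3 - <<'E'
from h import *
a=shot('scene','s0.png');b=shot('side','d0.png')
i=np.hstack([cv2.imread('pics/s0.png'),cv2.imread('pics/d0.png')])
for c in (a,b): print(c['vertical_fov'],c['cx'],c['cy'],np.round(c['extrinsics'],3).tolist())
print(env.read_state(),Ttool().round(3))
E
```

```text
46.931381030456365 250.21501712775273 193.07266884409154 [[-0.86, 0.333, -0.387, 0.987], [0.511, 0.588, -0.627, 0.716], [0.019, -0.737, -0.676, 0.816], [0.0, 0.0, 0.0, 1.0]]
57.623126067563085 256.71722090821856 196.48493502660838 [[-0.981, -0.154, 0.12, 0.471], [-0.196, 0.759, -0.621, 0.45], [0.005, -0.633, -0.774, 0.631], [0.0, 0.0, 0.0, 1.0]]
{'time_s': 0.1, 'joints': array([-1.44309110e+00,  2.45703864e-01,  1.55885685e+00, -3.15887483e-05,
        1.33869277e+00, -1.74104435e-01]), 'joint_vel': array([ 7.25616541e-04, -9.05242461e-04, -1.13704616e-03,  4.03516879e-05,
       -6.62054772e-04,  6.01562820e-04]), 'joint_torque': array([-6.06325866e-04, -4.16913557e+01, -3.15525413e+01,  6.85098348e-02,
        3.09027953e-02, -5.75035870e-05]), 'eef_pos': array([ 0.19314356, -0.62012937,  0.2265003 ]), 'ee_rot': array([-8.30544222e-04,  9.88634568e-01,  1.50336294e-01,  3.89979801e-06]), 'force': array([ 0.17035296, -1.26971148,  0.09707709]), 'moment': array([-0.03027592,  0.00467457,  0.02650334]), 'gripper_force': 0.0, 'finger_gap': 0.9981921739338513} [[ 0.955  0.297 -0.     0.193]
 [ 0.297 -0.955  0.002 -0.62 ]
 [ 0.    -0.002 -1.     0.227]
 [ 0.     0.     0.     1.   ]]
```

View pics/s0.png

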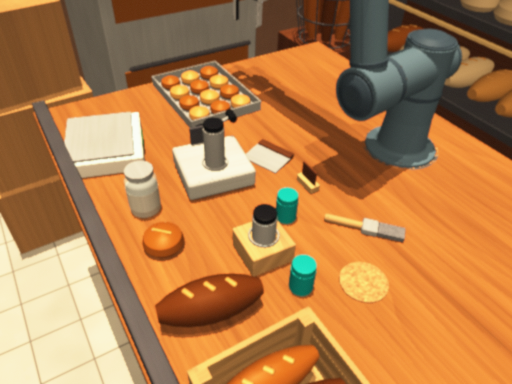

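View pics/d0.png

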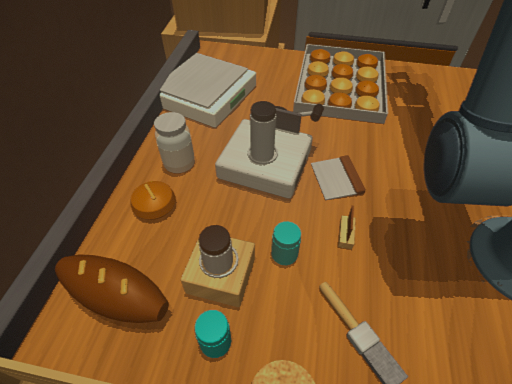

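The scene view shows the tall cup on the grinder (214,140), the squat cup on the rest (264,225), the mat at (364,281) and the lever knob at (231,116). Two turquoise look-alikes stand at (288,205) and (303,275). In the side view the tall lid is at (263,110), the squat lid at (215,238) and the knob at (317,113).

```bash
python3 - <<'E'
from h import *
a=env.read_camera('scene');b=env.read_camera('side')
P=dict(tall=((213,125),(263,109),.19),squat=((265,213),(215,237),.14),knob=((231,116),(317,113),.114))
for k,(p,q,z) in P.items():
    o1,d1=ray(a,*p);o2,d2=ray(b,*q)
    s=np.linalg.lstsq(np.c_[d1,-d2],o2-o1,rcond=None)[0]
    x,y=o1+s[0]*d1,o2+s[1]*d2
    print(k,onz(a,*p,z).round(3),onz(b,*q,z).round(3),'tri',((x+y)/2).round(3),np.linalg.norm(x-y).round(4))
print('mat',onz(a,364,281,.004).round(3))
print('turq',onz(a,288,194,.08),onz(b,286,230,.08),onz(a,303,262,.08),onz(b,212,320,.08))
for n,c,x0,y0,x1,y1 in (('s',a,130,90,350,300),('d',b,170,80,390,320)):
    im=cv2.cvtColor(c['img'],cv2.COLOR_RGB2BGR)[y0:y1,x0:x1]; cv2.imwrite(f'pics/{n}c.png',cv2.resize(im,None,fx=2.45,fy=2.45,interpolation=cv2.INTER_CUBIC))
i=[cv2.imread(f'pics/{n}c.png') for n in 'sd']; h=min(x.shape[0] for x in i)
j=cv2.resize(np.hstack([x[:h] for x in i]),(800,int(800*h/sum(x.shape[1] for x in i))));cv2.imwrite('pics/both.png',j)
c=env.read_camera('wrist');print(c['vertical_fov'],c['cx'],c['cy'],np.round(c['T_tool_cam'],3).tolist())
E
```

```text
tall [ 0.581 -0.128  0.19 ] [ 0.573 -0.134  0.19 ] tri [ 0.574 -0.143  0.181] 0.0031
squat [0.604 0.159 0.14 ] [0.598 0.155 0.14 ] tri [0.6   0.151 0.132] 0.0022
knob [ 0.465 -0.247  0.114] [ 0.461 -0.245  0.114] tri [ 0.461 -0.253  0.109] 0.001
mat [0.449 0.34  0.004]
turq [0.48610835 0.08180723 0.08      ] [0.48670405 0.07700496 0.08      ] [0.57831999 0.27301665 0.08      ] [0.57683385 0.2689783  0.08      ]
64.45407346776493 259.69070732858455 191.3034510739565 [[-0.0, -0.962, -0.274, 0.08], [1.0, 0.0, -0.001, 0.001], [0.001, -0.274, 0.962, -0.156], [0.0, 0.0, 0.0, 1.0]]
```

Emit:
jog_arm(targets=[[0, 0, -0.08, 0, 0, 0, 0.094], [0, 0, -0.104, 0, 0, 0, 0.094], [0.512, -0.353, -0.104, 0, 0, 0, 0.094], [0.512, -0.353, -0.104, 0, 0, 0, 0.094], [0.512, -0.353, -0.104, 0, 0, 0, 0.094], [0.512, -0.353, -0.104, 0, 0, 0, 0.094], [0.512, -0.353, -0.104, 0, 0, 0, 0.094], [0.512, -0.353, -0.104, 0, 0, 0, 0.094]], newtons=20)

```text
time_s: 0.92
eef_pos: [0.3483, -0.4223, 0.3191]
ee_rot: [0.0, 0.989, 0.15, 0.0]
force: [0.8, -0.0, -0.6]
finger_gap: 1.0
gripper_force: 0.0
```

Emit:
jog_arm(targets=[[0.29, -0.2, 0, 0, 0, 0, 0.094], [0.29, -0.2, 0, 0, 0, 0, 0.094], [0.29, -0.2, 0, 0, 0, 0, 0.094], [0.29, -0.2, 0, 0, 0, 0, 0.094], [0.29, -0.2, 0, 0, 0, 0, 0.094], [0.29, -0.2, 0, 0, 0, 0, 0.094], [0.29, -0.2, 0, 0, 0, 0, 0.094], [0.29, -0.2, 0, 0, 0, 0, 0.094]])

```text
time_s: 1.58
eef_pos: [0.5541, -0.1598, 0.3192]
ee_rot: [0.0, 0.989, 0.15, 0.0]
force: [0.7, -1.5, 0.6]
finger_gap: 0.998
gripper_force: 0.0
```

Emit:
jog_arm(targets=[[0, 0, 0, 0, 0, 0, 0.094], [0, 0, 0, 0, 0, 0, 0.094], [0, 0, 0, 0, 0, 0, 0.094]])

```text
time_s: 1.83
eef_pos: [0.553, -0.162, 0.3189]
ee_rot: [0.0, 0.989, 0.15, -0.0]
force: [-0.1, -0.6, 1.2]
finger_gap: 1.001
gripper_force: 0.0
```

```bash
python3 - <<'E'
from h import *
T=Ttool();print(T.round(4)); c=shot('wrist','w1.png'); np.savez('w1.npz',T=T@np.array(c['T_tool_cam']))
E
```

```text
[[ 9.547e-01  2.975e-01 -6.000e-04  5.530e-01]
 [ 2.975e-01 -9.547e-01 -2.000e-04 -1.620e-01]
 [-6.000e-04 -0.000e+00 -1.000e+00  3.189e-01]
 [ 0.000e+00  0.000e+00  0.000e+00  1.000e+00]]
```

View pics/w1.png

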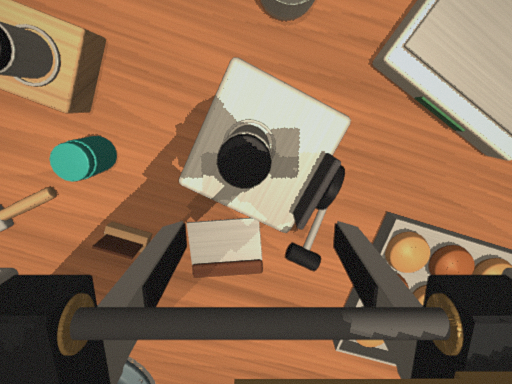

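The wrist view shows the tall lid at (245,160), the grinder's top corners at (236,58), (350,122), (284,229) and (181,180), and the knob at (303,256). The squat cup's lid is cut off at the left edge.

```bash
cat >> h.py <<'E'
def lid(c,T,u,v,z):
    m=(c['img'].max(2)<60).astype(np.uint8); w=np.zeros_like(m); cv2.circle(w,(u,v),45,1,-1); m=cv2.morphologyEx(m*w,cv2.MORPH_OPEN,np.ones((5,5)))
    n,l,s,ce=cv2.connectedComponentsWithStats(m); i=l[v,u]; cs,_=cv2.findContours((l==i).astype(np.uint8),0,1)
    k=max(cs,key=cv2.contourArea)[:,0,:]; p=np.array([onz(c,*q,z,T)[:2] for q in k]).astype(np.float32)
    (x,y),r=cv2.minEnclosingCircle(p); return np.array([x,y]),r,s[i],ce[i]
E
python3 - <<'E'
from h import *
c=env.read_camera('wrist');T=np.load('w1.npz')['T']
print('tall',lid(c,T,245,160,.19))
C=np.array([onz(c,*q,.06,T)[:2] for q in((236,58),(350,122),(284,229),(181,180))])
print(C.round(4),np.linalg.norm(C-np.roll(C,-1,0),axis=1).round(3))
ctr=C.mean(0)
for i,j in((3,0),(2,1)): d=C[j]-C[i];print('yaw',np.degrees(np.arctan2(d[1],d[0])))
for i,j in((1,0),(2,3)): d=C[j]-C[i];print('yaw',np.degrees(np.arctan2(-d[0],d[1])))
print('ctr',ctr)
for y in(-8,-10,-12):
  a=np.radians(y);print(y,'seat',ctr+.02*np.array([-np.sin(a),np.cos(a)]))
k=onz(c,303,256,.114,T);k1=[onz(c,*q,.114,T)[:2] for q in((287,248),(320,264))];print('knob',k,k1)
E
```

```text
tall (array([ 0.57589799, -0.13931005]), 0.025811772793531418, array([ 217,  134,   53,   54, 2050], dtype=int32), array([241.78390244, 162.24292683]))
[[ 0.6745 -0.0939]
 [ 0.644  -0.2605]
 [ 0.4723 -0.2256]
 [ 0.4995 -0.064 ]] [0.169 0.175 0.164 0.178]
yaw -9.680436305478178
yaw -11.509611406521554
yaw -10.39306710403155
yaw -9.575439105622856
ctr [ 0.57257277 -0.16099423]
-8 seat [ 0.57535623 -0.14118887]
-10 seat [ 0.57604573 -0.14129808]
-12 seat [ 0.576731   -0.14143128]
knob [ 0.46397282 -0.25033316  0.114     ] [array([ 0.46864601, -0.22658347]), array([ 0.45961906, -0.27572537])]
```

Emit:
jog_arm(targets=[[0.128, -0.287, 0, 0, 0, 0, 0.094], [0.128, -0.287, 0, 0, 0, 0, 0.094], [0.128, -0.287, 0, 0, 0, 0, 0.094], [0.128, -0.287, 0, 0, 0, 0, 0.094], [0.128, -0.287, 0, 0, 0, 0, 0.094], [0.128, -0.287, 0, 0, 0, 0, 0.094], [0.128, -0.287, 0, 0, 0, 0, 0.094], [0.128, -0.287, 0, 0, 0, 0, 0.094]])

```text
time_s: 2.6
eef_pos: [0.59, 0.1523, 0.3193]
ee_rot: [-0.0, 0.989, 0.15, 0.0]
force: [0.9, -0.2, 0.5]
finger_gap: 1.001
gripper_force: 0.0
```

Emit:
jog_arm(targets=[[0, 0, 0, 0, 0, 0, 0.094], [0, 0, 0, 0, 0, 0, 0.094], [0, 0, 0, 0, 0, 0, 0.094]])

```text
time_s: 2.85
eef_pos: [0.5902, 0.1484, 0.3191]
ee_rot: [0.0, 0.989, 0.149, -0.0]
force: [-0.2, -1.0, 1.0]
finger_gap: 1.001
gripper_force: 0.0
```

```bash
python3 - <<'E'
from h import *
T=Ttool();print(T.round(4)); c=shot('wrist','w2.png'); np.savez('w2.npz',T=T@np.array(c['T_tool_cam']))
E
```

```text
[[ 9.554e-01  2.952e-01 -1.000e-04  5.902e-01]
 [ 2.952e-01 -9.554e-01 -5.000e-04  1.484e-01]
 [-3.000e-04  5.000e-04 -1.000e+00  3.191e-01]
 [ 0.000e+00  0.000e+00  0.000e+00  1.000e+00]]
```

View pics/w2.png

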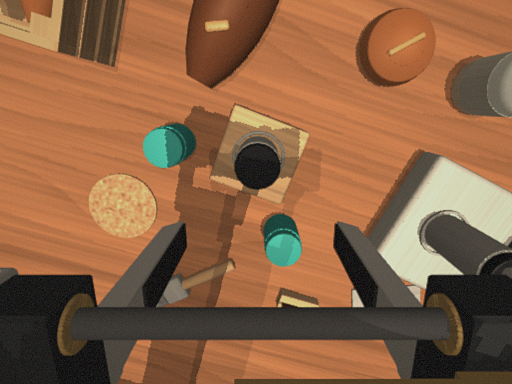

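The view shows the squat lid at (258,166) on the rest, with corners at (234,104), (309,134) and (211,184). The mat is at (123,206), and the turquoise cups at (163,147) and (283,245) stay clear of the grasp.

```bash
python3 - <<'E'
from h import *
c=env.read_camera('wrist');T=np.load('w2.npz')['T']
print('squat',lid(c,T,258,168,.14))
p=[onz(c,*q,.06,T)[:2] for q in((309,134),(211,184),(234,104),(285,203))]
print(np.array(p).round(4),(p[0]+p[1])/2,np.linalg.norm(p[0]-p[1]))
print('mat',onz(c,123,206,.004,T))
Tt=Ttool();
for n,q in dict(turqA=(163,147),turqB=(283,248)).items(): print(n,onz(c,*q,.08,T))
E
```

```text
squat (array([0.60247272, 0.15406573]), 0.026015687733888626, array([ 235,  144,   45,   45, 1618], dtype=int32), array([256.84301607, 165.85475896]))
[[0.6501 0.0963]
 [0.5439 0.2047]
 [0.6577 0.2034]
 [0.548  0.0962]] [0.59702023 0.15052315] 0.15180563535877525
mat [0.44893654 0.33716315 0.004     ]
turqA [0.57943659 0.27510071 0.08      ]
turqB [0.48888242 0.08116758 0.08      ]
```

Emit:
jog_arm(targets=[[0.013, -0.002, 0.04, 0, 0, 0, 0.094], [0.013, -0.002, 0.08, 0, 0, 0, 0.094], [0.013, -0.002, 0.12, 0, 0, 0, 0.094], [0.013, -0.002, 0.15, 0, 0, 0, 0.094], [0.013, -0.002, 0.18, 0, 0, 0, 0.094], [0.013, -0.002, 0.2, 0, 0, 0, 0.094], [0.013, -0.002, 0.206, 0, 0, 0, 0.094], [0.013, -0.002, 0.206, 0, 0, 0, 0.094]])

```text
time_s: 3.62
eef_pos: [0.6009, 0.1546, 0.1113]
ee_rot: [-0.0, 0.989, 0.149, -0.002]
force: [-0.5, 0.2, 0.2]
finger_gap: 1.001
gripper_force: 0.0
```

Emit:
jog_arm(targets=[[0, 0, 0, 0, 0, 0, 0.05], [0, 0, 0, 0, 0, 0, 0.05], [0, 0, 0, 0, 0, 0, 0.05], [0, 0, 0, 0, 0, 0, 0.05], [0, 0, 0, 0, 0, 0, 0.05], [0, 0, 0, 0, 0, 0, 0.05], [0, 0, 0, 0, 0, 0, 0.05], [0, 0, 0, 0, 0, 0, 0.05]], newtons=25)

```text
time_s: 4.28
eef_pos: [0.6023, 0.1559, 0.1137]
ee_rot: [0.0, 0.989, 0.15, 0.0]
force: [-0.4, -1.0, 3.1]
finger_gap: 0.594
gripper_force: 25.0
```

Emit:
jog_arm(targets=[[0, 0, -0.03, 0, 0, 0, 0.05], [0, 0, -0.065, 0, 0, 0, 0.05], [-0.015, -0.035, -0.065, 0, 0, 0, 0.05], [-0.031, -0.072, -0.065, 0, 0, 0, 0.05], [-0.046, -0.109, -0.065, 0, 0, 0, 0.05], [-0.062, -0.145, -0.065, 0, 0, 0, 0.05], [-0.077, -0.182, -0.065, 0, 0, 0, 0.05], [-0.093, -0.218, -0.065, 0, 0, 0, 0.05]])

```text
time_s: 4.95
eef_pos: [0.4461, 0.3376, 0.177]
ee_rot: [0.0, 0.989, 0.15, -0.001]
force: [0.3, 0.6, -3.5]
finger_gap: 0.594
gripper_force: 25.0
```

Emit:
jog_arm(targets=[[0, 0, 0, 0, 0, 0, 0.05], [0, 0, 0.03, 0, 0, 0, 0.05], [0, 0, 0.06, 0, 0, 0, 0.05], [0, 0, 0.08, 0, 0, 0, 0.05], [0, 0, 0.095, 0, 0, 0, 0.05], [0, 0, 0.105, 0, 0, 0, 0.05], [0, 0, 0.112, 0, 0, 0, 0.05], [0, 0, 0.112, 0, 0, 0, 0.05]])

```text
time_s: 5.62
eef_pos: [0.4474, 0.3359, 0.0644]
ee_rot: [0.0, 0.989, 0.15, -0.002]
force: [-0.3, -0.4, -3.4]
finger_gap: 0.595
gripper_force: 25.0
```

Emit:
jog_arm(targets=[[0, 0, 0, 0, 0, 0, 0.05], [0, 0, 0.002, 0, 0, 0, 0.05], [0, 0, 0.004, 0, 0, 0, 0.05], [0, 0, 0.006, 0, 0, 0, 0.05], [0, 0, 0.007, 0, 0, 0, 0.05], [0, 0, 0.0075, 0, 0, 0, 0.05], [0, 0, 0.0075, 0, 0, 0, 0.05], [0, 0, 0.0075, 0, 0, 0, 0.05]])

```text
time_s: 6.28
eef_pos: [0.4484, 0.3366, 0.0587]
ee_rot: [-0.0, 0.989, 0.15, 0.0]
force: [-0.6, 0.0, -3.8]
finger_gap: 0.592
gripper_force: 25.0
```

Not touching yet, so another 1.5 mm down, then release and rise.

Emit:
jog_arm(targets=[[0, 0, 0.001, 0, 0, 0, 0.05], [0, 0, 0.0015, 0, 0, 0, 0.05], [0, 0, 0.0015, 0, 0, 0, 0.05], [0, 0, 0.0015, 0, 0, 0, 0.05]])

```text
time_s: 6.62
eef_pos: [0.4486, 0.3367, 0.0577]
ee_rot: [-0.0, 0.989, 0.15, 0.0]
force: [-2.1, -0.7, 2.9]
finger_gap: 0.594
gripper_force: 25.0
```

Emit:
jog_arm(targets=[[0, 0, 0, 0, 0, 0, 0.094], [0, 0, 0, 0, 0, 0, 0.094], [0, 0, 0, 0, 0, 0, 0.094], [0, 0, 0, 0, 0, 0, 0.094], [0, 0, 0, 0, 0, 0, 0.094], [0, 0, 0, 0, 0, 0, 0.094], [0, 0, -0.03, 0, 0, 0, 0.094], [0, 0, -0.06, 0, 0, 0, 0.094]])

```text
time_s: 7.28
eef_pos: [0.4467, 0.3357, 0.1157]
ee_rot: [0.001, 0.989, 0.15, -0.003]
force: [0.7, 0.7, 0.1]
finger_gap: 0.996
gripper_force: 0.0
```

Emit:
jog_arm(targets=[[0, 0, -0.04, 0, 0, 0, 0.094], [0, 0, -0.08, 0, 0, 0, 0.094], [0, 0, -0.12, 0, 0, 0, 0.094], [0, 0, -0.16, 0, 0, 0, 0.094], [0.03, 0.08, -0.2, 0, 0, 0, 0.094], [0.079, 0.222, -0.2, 0, 0, 0, 0.094], [0.079, 0.222, -0.2, 0, 0, 0, 0.094], [0.079, 0.222, -0.2, 0, 0, 0, 0.094]])

```text
time_s: 7.95
eef_pos: [0.5465, 0.2059, 0.3097]
ee_rot: [-0.0, 0.989, 0.151, 0.001]
force: [0.9, 1.1, -0.5]
finger_gap: 0.997
gripper_force: 0.0
```

Emit:
jog_arm(targets=[[0.02, 0.06, 0, 0, 0, 0, 0.094], [0.02, 0.06, 0, 0, 0, 0, 0.094], [0.02, 0.06, 0, 0, 0, 0, 0.094], [0.02, 0.06, 0, 0, 0, 0, 0.094], [0.02, 0.06, 0, 0, 0, 0, 0.094]])

```text
time_s: 8.37
eef_pos: [0.5821, 0.1565, 0.3086]
ee_rot: [-0.0, 0.989, 0.151, -0.0]
force: [0.4, 1.3, -0.3]
finger_gap: 1.001
gripper_force: 0.0
```

```bash
python3 - <<'E'
from h import *
T=Ttool();print(T.round(4)); c=shot('wrist','w3.png'); np.savez('w3.npz',T=T@np.array(c['T_tool_cam']))
E
```

```text
[[ 9.546e-01  2.978e-01 -6.000e-04  5.821e-01]
 [ 2.978e-01 -9.546e-01  4.000e-04  1.565e-01]
 [-5.000e-04 -5.000e-04 -1.000e+00  3.086e-01]
 [ 0.000e+00  0.000e+00  0.000e+00  1.000e+00]]
```

View pics/w3.png

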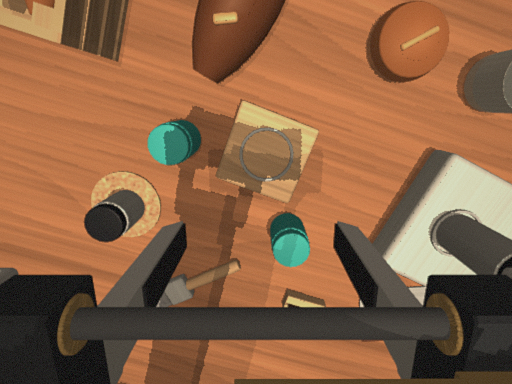

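The empty rest seat rim shows at (266,154). The squat cup stands on the mat with its lid at (103,223).

```bash
cat >> h.py <<'E'
def rim(c,T,u,v,r,z=.066,t=45):
    hsv=cv2.cvtColor(c['img'],cv2.COLOR_RGB2HSV); m=(hsv[...,1]<t).astype(np.uint8)
    w=np.zeros_like(m); cv2.circle(w,(u,v),r,1,-1); y,x=np.nonzero(m*w)
    p=np.array([onz(c,*q,z,T)[:2] for q in zip(x,y)])
    o=p.mean(0)
    from scipy.optimize import least_squares
    s=least_squares(lambda k:np.hypot(*(p-k[:2]).T)-k[2],[*o,.034],loss='soft_l1',f_scale=.001); return s.x.round(4),len(p),np.abs(s.fun).mean().round(4)
E
python3 - <<'E'
from h import *
c=env.read_camera('wrist');T=np.load('w3.npz')['T']
for t in(45,60,80): print(rim(c,T,266,154,33,.066,t))
e=cv2.imread('pics/w3.png')
print('squat',lid(c,T,103,222,.084))
E
```

```text
(array([0.6013, 0.1523, 0.0334]), 238, np.float64(0.0005))
(array([0.601 , 0.1524, 0.0334]), 375, np.float64(0.0008))
(array([0.6009, 0.1523, 0.0335]), 458, np.float64(0.001))
squat (array([0.45161292, 0.33155516]), 0.028606535866856575, array([  85,  204,   41,   37, 1089], dtype=int32), array([104.16345271, 222.77777778]))
```

Emit:
jog_arm(targets=[[-0.094, 0.281, 0, 0, 0, 0, 0.094], [-0.094, 0.281, 0, 0, 0, 0, 0.094], [-0.094, 0.281, 0, 0, 0, 0, 0.094], [-0.094, 0.281, 0, 0, 0, 0, 0.094], [-0.094, 0.281, 0, 0, 0, 0, 0.094], [-0.094, 0.281, 0, 0, 0, 0, 0.094], [-0.094, 0.281, 0, 0, 0, 0, 0.094], [-0.094, 0.281, 0, 0, 0, 0, 0.094]])

```text
time_s: 9.13
eef_pos: [0.5759, -0.1446, 0.3088]
ee_rot: [0.001, 0.989, 0.148, -0.0]
force: [-0.3, -0.3, -0.1]
finger_gap: 1.001
gripper_force: 0.0
```

Emit:
jog_arm(targets=[[0, 0, 0, 0, 0, 0, 0.094], [0, 0, 0, 0, 0, 0, 0.094], [0, 0, 0, 0, 0, 0, 0.094]])

```text
time_s: 9.38
eef_pos: [0.5766, -0.1384, 0.3089]
ee_rot: [-0.0, 0.988, 0.152, 0.0]
force: [0.7, 0.6, 0.5]
finger_gap: 0.998
gripper_force: 0.0
```

```bash
python3 - <<'E'
from h import *
T=Ttool();print(T.round(4)); c=shot('wrist','w4.png'); T=T@np.array(c['T_tool_cam'])
p=np.linalg.inv(T)@np.array([.576,-.14,.19,1]);f=K(c);u,v=int(c['cx']+f*p[0]/p[2]),int(c['cy']+f*p[1]/p[2]);print(u,v)
print(lid(c,T,u,v,.19))
E
```

```text
[[ 9.541e-01  2.996e-01  1.000e-04  5.766e-01]
 [ 2.996e-01 -9.541e-01  4.000e-04 -1.384e-01]
 [ 2.000e-04 -3.000e-04 -1.000e+00  3.089e-01]
 [ 0.000e+00  0.000e+00  0.000e+00  1.000e+00]]
259 194
(array([ 0.57688212, -0.13969217]), 0.026332713663578033, array([ 233,  166,   54,   54, 2266], dtype=int32), array([259.70917917, 192.47793469]))
```

Cup at (0.577,-0.140), about 1 mm from under the TCP. Descending 0.149 m and gripping.

Emit:
jog_arm(targets=[[0, 0.001, 0.035, 0, 0, 0, 0.094], [0, 0.001, 0.07, 0, 0, 0, 0.094], [0, 0.001, 0.1, 0, 0, 0, 0.094], [0, 0.001, 0.125, 0, 0, 0, 0.094], [0, 0.001, 0.14, 0, 0, 0, 0.094], [0, 0.001, 0.149, 0, 0, 0, 0.094], [0, 0.001, 0.149, 0, 0, 0, 0.094], [0, 0.001, 0.149, 0, 0, 0, 0.094]])

```text
time_s: 10.1
eef_pos: [0.5772, -0.1406, 0.1604]
ee_rot: [0.0, 0.989, 0.151, 0.0]
force: [-0.5, -0.4, 0.1]
finger_gap: 0.999
gripper_force: 0.0
```

Emit:
jog_arm(targets=[[0, 0, 0, 0, 0, 0, 0.05], [0, 0, 0, 0, 0, 0, 0.05], [0, 0, 0, 0, 0, 0, 0.05], [0, 0, 0, 0, 0, 0, 0.05], [0, 0, 0, 0, 0, 0, 0.05], [0, 0, 0, 0, 0, 0, 0.05], [0, 0, 0, 0, 0, 0, 0.05], [0, 0, 0, 0, 0, 0, 0.05]])

```text
time_s: 10.77
eef_pos: [0.5767, -0.1411, 0.16]
ee_rot: [-0.0, 0.989, 0.15, 0.0]
force: [-0.7, 1.9, 1.8]
finger_gap: 0.597
gripper_force: 24.9
```

Emit:
jog_arm(targets=[[0, 0, -0.03, 0, 0, 0, 0.05], [0, 0, -0.065, 0, 0, 0, 0.05], [0.01, -0.025, -0.065, 0, 0, 0, 0.05], [0.025, -0.062, -0.065, 0, 0, 0, 0.05], [0.04, -0.099, -0.065, 0, 0, 0, 0.05], [0.055, -0.136, -0.065, 0, 0, 0, 0.05], [0.07, -0.173, -0.065, 0, 0, 0, 0.05], [0.085, -0.21, -0.065, 0, 0, 0, 0.05]])

```text
time_s: 11.43
eef_pos: [0.5948, 0.086, 0.2236]
ee_rot: [0.0, 0.989, 0.15, -0.001]
force: [0.6, -0.6, -2.9]
finger_gap: 0.597
gripper_force: 24.9
```

Emit:
jog_arm(targets=[[0.013, -0.032, 0, 0, 0, 0, 0.05], [0.022, -0.054, 0, 0, 0, 0, 0.05], [0.026, -0.063, 0, 0, 0, 0, 0.05], [0.026, -0.063, 0.02, 0, 0, 0, 0.05], [0.026, -0.063, 0.04, 0, 0, 0, 0.05], [0.026, -0.063, 0.05, 0, 0, 0, 0.05], [0.026, -0.063, 0.05, 0, 0, 0, 0.05], [0.026, -0.063, 0.05, 0, 0, 0, 0.05]])

```text
time_s: 12.1
eef_pos: [0.6012, 0.1515, 0.174]
ee_rot: [0.0, 0.989, 0.15, -0.001]
force: [0.1, 0.2, -4.0]
finger_gap: 0.592
gripper_force: 24.9
```

Emit:
jog_arm(targets=[[0, 0, 0, 0, 0, 0, 0.05], [0, 0, 0, 0, 0, 0, 0.05], [0, 0, 0, 0, 0, 0, 0.05]])

```text
time_s: 12.35
eef_pos: [0.6024, 0.1521, 0.1762]
ee_rot: [0.0, 0.989, 0.15, 0.001]
force: [0.1, -0.2, -3.5]
finger_gap: 0.591
gripper_force: 24.9
```

Emit:
jog_arm(targets=[[-0.001, 0, 0.004, 0, 0, 0, 0.05], [-0.001, 0, 0.008, 0, 0, 0, 0.05], [-0.001, 0, 0.011, 0, 0, 0, 0.05], [-0.001, 0, 0.013, 0, 0, 0, 0.05], [-0.001, 0, 0.0145, 0, 0, 0, 0.05], [-0.001, 0, 0.0155, 0, 0, 0, 0.05], [-0.001, 0, 0.016, 0, 0, 0, 0.05], [-0.001, 0, 0.016, 0, 0, 0, 0.05]])

```text
time_s: 13.02
eef_pos: [0.6009, 0.1522, 0.16]
ee_rot: [-0.0, 0.989, 0.15, 0.0]
force: [-3.2, 0.8, 5.7]
finger_gap: 0.594
gripper_force: 25.0
```

Emit:
jog_arm(targets=[[0, 0, 0, 0, 0, 0, 0.094], [0, 0, 0, 0, 0, 0, 0.094], [0, 0, 0, 0, 0, 0, 0.094], [0, 0, 0, 0, 0, 0, 0.094], [0, 0, 0, 0, 0, 0, 0.094], [0, 0, -0.03, 0, 0, 0, 0.094], [0, 0, -0.07, 0, 0, 0, 0.094], [0, 0, -0.11, 0, 0, 0, 0.094]])

```text
time_s: 13.68
eef_pos: [0.5997, 0.1518, 0.2686]
ee_rot: [-0.0, 0.989, 0.15, -0.002]
force: [0.9, 0.2, -0.2]
finger_gap: 0.997
gripper_force: 0.0
```

Emit:
jog_arm(targets=[[0, 0, -0.01, 0, 0, 0, 0.094], [-0.09, -0.221, -0.01, 0, 0, 0, 0.094], [-0.09, -0.221, -0.01, 0, 0, 0, 0.094], [-0.09, -0.221, -0.01, 0, 0, 0, 0.094], [-0.09, -0.221, -0.01, 0, 0, 0, 0.094], [-0.09, -0.221, -0.01, 0, 0, 0, 0.094], [-0.09, -0.221, -0.01, 0, 0, 0, 0.094], [-0.09, -0.221, -0.01, 0, 0, 0, 0.094]])

```text
time_s: 14.35
eef_pos: [0.4457, 0.3396, 0.2787]
ee_rot: [-0.001, 0.988, 0.153, -0.0]
force: [0.6, 0.0, 0.2]
finger_gap: 1.002
gripper_force: 0.0
```

Emit:
jog_arm(targets=[[0, 0, 0, 0, 0, 0, 0.094], [0, 0, 0, 0, 0, 0, 0.094], [0, 0, 0, 0, 0, 0, 0.094]])

```text
time_s: 14.6
eef_pos: [0.4498, 0.3353, 0.2786]
ee_rot: [0.0, 0.989, 0.15, -0.0]
force: [0.9, -0.4, -0.5]
finger_gap: 0.999
gripper_force: 0.0
```

```bash
python3 - <<'E'
from h import *
T=Ttool();print(T.round(4)); c=shot('wrist','w5.png'); T=T@np.array(c['T_tool_cam'])
p=np.linalg.inv(T)@np.array([.4486,.3367,.084,1]);f=K(c);u,v=int(c['cx']+f*p[0]/p[2]),int(c['cy']+f*p[1]/p[2]);print(u,v)
print(lid(c,T,u,v,.084))
E
```

```text
[[ 9.553e-01  2.957e-01 -0.000e+00  4.498e-01]
 [ 2.957e-01 -9.553e-01 -3.000e-04  3.353e-01]
 [-1.000e-04  3.000e-04 -1.000e+00  2.786e-01]
 [ 0.000e+00  0.000e+00  0.000e+00  1.000e+00]]
257 175
(array([0.44899443, 0.33533165]), 0.026239115744829178, array([ 238,  154,   42,   43, 1347], dtype=int32), array([258.76837416, 174.01930215]))
```

View pics/w5.png

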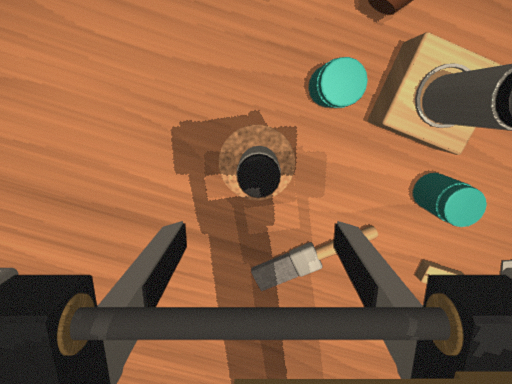

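The squat cup stands upright on the mat (lid at 258,174) and the tall cup sits inside the rest's rim. Next: grip the squat cup.

Emit:
jog_arm(targets=[[-0.001, 0, 0.04, 0, 0, 0, 0.094], [-0.001, 0, 0.08, 0, 0, 0, 0.094], [-0.001, 0, 0.12, 0, 0, 0, 0.094], [-0.001, 0, 0.16, 0, 0, 0, 0.094], [-0.001, 0, 0.19, 0, 0, 0, 0.094], [-0.001, 0, 0.21, 0, 0, 0, 0.094], [-0.001, 0, 0.221, 0, 0, 0, 0.094], [-0.001, 0, 0.221, 0, 0, 0, 0.094]])

```text
time_s: 15.32
eef_pos: [0.4471, 0.3343, 0.0551]
ee_rot: [0.001, 0.989, 0.15, -0.002]
force: [0.4, 0.2, 0.4]
finger_gap: 1.001
gripper_force: 0.0
```

Emit:
jog_arm(targets=[[0, 0, 0, 0, 0, 0, 0.05], [0, 0, 0, 0, 0, 0, 0.05], [0, 0, 0, 0, 0, 0, 0.05], [0, 0, 0, 0, 0, 0, 0.05], [0, 0, 0, 0, 0, 0, 0.05], [0, 0, 0, 0, 0, 0, 0.05], [0, 0, 0, 0, 0, 0, 0.05], [0, 0, 0, 0, 0, 0, 0.05]])

```text
time_s: 15.98
eef_pos: [0.4483, 0.3362, 0.0585]
ee_rot: [-0.0, 0.989, 0.15, 0.0]
force: [-1.0, 0.2, 3.5]
finger_gap: 0.592
gripper_force: 25.0
```

Emit:
jog_arm(targets=[[0, 0, -0.03, 0, 0, 0, 0.05], [0, 0, -0.07, 0, 0, 0, 0.05], [0, 0, -0.11, 0, 0, 0, 0.05], [0, 0, -0.15, 0, 0, 0, 0.05], [0, 0, -0.19, 0, 0, 0, 0.05], [0, 0.02, -0.21, 0, 0, 0, 0.05], [-0.001, 0.06, -0.21, 0, 0, 0, 0.05], [-0.002, 0.1, -0.21, 0, 0, 0, 0.05]])

```text
time_s: 16.65
eef_pos: [0.4761, 0.2396, 0.2691]
ee_rot: [0.0, 0.988, 0.152, 0.001]
force: [0.4, -0.7, -4.6]
finger_gap: 0.593
gripper_force: 25.0
```

Emit:
jog_arm(targets=[[-0.002, 0.04, 0, 0, 0, 0, 0.05], [-0.004, 0.08, 0, 0, 0, 0, 0.05], [-0.006, 0.12, 0, 0, 0, 0, 0.05], [-0.008, 0.16, 0, 0, 0, 0, 0.05], [-0.01, 0.2, 0, 0, 0, 0, 0.05], [-0.011, 0.235, 0, 0, 0, 0, 0.05], [-0.012, 0.265, 0, 0, 0, 0, 0.05], [-0.013, 0.28, 0, 0, 0, 0, 0.05]])

```text
time_s: 17.32
eef_pos: [0.5465, -0.0345, 0.2665]
ee_rot: [0.0, 0.989, 0.149, -0.001]
force: [-0.0, 0.0, -3.7]
finger_gap: 0.592
gripper_force: 25.0
```

Emit:
jog_arm(targets=[[0, 0, 0, 0, 0, 0, 0.05], [0, 0, 0, 0, 0, 0, 0.05], [0, 0, 0, 0, 0, 0, 0.05]])

```text
time_s: 17.57
eef_pos: [0.5461, -0.0301, 0.2671]
ee_rot: [-0.001, 0.989, 0.151, -0.001]
force: [0.2, -0.0, -3.1]
finger_gap: 0.591
gripper_force: 25.0
```

```bash
python3 - <<'E'
from h import *
T=Ttool();print(T.round(4)); c=shot('wrist','w6.png'); np.savez('w6.npz',T=T@np.array(c['T_tool_cam']))
E
```

```text
[[ 9.545e-01  2.983e-01 -1.300e-03  5.461e-01]
 [ 2.983e-01 -9.545e-01  9.000e-04 -3.010e-02]
 [-1.000e-03 -1.300e-03 -1.000e+00  2.671e-01]
 [ 0.000e+00  0.000e+00  0.000e+00  1.000e+00]]
```

View pics/w6.png

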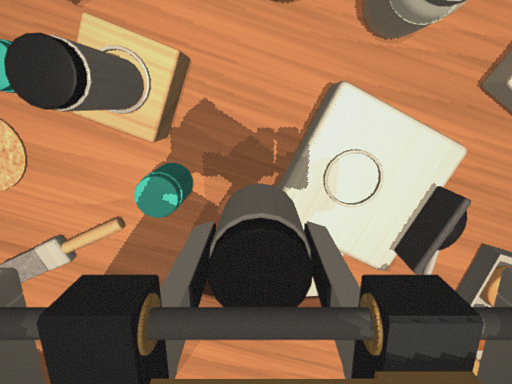

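The empty drive-seat rim is at about (353,177); the cup hangs upright in the grip.

```bash
python3 - <<'E'
from h import *
c=env.read_camera('wrist');T=np.load('w6.npz')['T']
g=cv2.cvtColor(c['img'],cv2.COLOR_RGB2GRAY); m=cv2.adaptiveThreshold(g,255,0,cv2.THRESH_BINARY_INV,21,12)
w=np.zeros_like(m);cv2.circle(w,(353,177),36,255,-1);cv2.circle(w,(353,177),20,0,-1);y,x=np.nonzero(m&w)
p=np.array([onz(c,*q,.064,T)[:2] for q in zip(x,y)])
from scipy.optimize import least_squares
s=least_squares(lambda k:np.hypot(*(p-k[:2]).T)-k[2],[*p.mean(0),.034],loss='soft_l1',f_scale=.001);print(s.x.round(4),len(p),np.abs(s.fun).mean())
T0=Ttool();
for q in (s.x[:2],(.576,-.141)): print(T0[:3,:3].T@(np.array([*q,T0[2,3]])-T0[:3,3]))
E
```

```text
[ 0.5744 -0.1388  0.0333] 511 0.001187975792586026
[-5.76794299e-03  1.12348132e-01 -6.56105136e-05]
[-4.88886236e-03  1.14924509e-01 -6.74693281e-05]
```

Emit:
jog_arm(targets=[[-0.002, 0.035, 0, 0, 0, 0, 0.05], [-0.004, 0.07, 0, 0, 0, 0, 0.05], [-0.005, 0.1, 0, 0, 0, 0, 0.05], [-0.005, 0.114, 0.01, 0, 0, 0, 0.05], [-0.005, 0.114, 0.045, 0, 0, 0, 0.05], [-0.005, 0.114, 0.08, 0, 0, 0, 0.05], [-0.005, 0.114, 0.11, 0, 0, 0, 0.05], [-0.005, 0.114, 0.13, 0, 0, 0, 0.05]])

```text
time_s: 18.33
eef_pos: [0.5737, -0.1393, 0.1334]
ee_rot: [-0.002, 0.989, 0.151, -0.002]
force: [-0.3, -0.7, -4.5]
finger_gap: 0.591
gripper_force: 25.0
```

Emit:
jog_arm(targets=[[0, 0, 0.004, 0, 0, 0, 0.05], [0, 0, 0.006, 0, 0, 0, 0.05], [0, 0, 0.006, 0, 0, 0, 0.05], [0, 0, 0.006, 0, 0, 0, 0.05]])

```text
time_s: 18.67
eef_pos: [0.5771, -0.1417, 0.1339]
ee_rot: [0.001, 0.989, 0.151, 0.002]
force: [0.9, 0.0, -3.1]
finger_gap: 0.591
gripper_force: 25.0
```

Emit:
jog_arm(targets=[[-0.001, 0, 0.005, 0, 0, 0, 0.05], [-0.001, 0, 0.009, 0, 0, 0, 0.05], [-0.001, 0, 0.012, 0, 0, 0, 0.05], [-0.001, 0, 0.014, 0, 0, 0, 0.05], [-0.001, 0, 0.016, 0, 0, 0, 0.05], [-0.001, 0, 0.0175, 0, 0, 0, 0.05], [-0.001, 0, 0.018, 0, 0, 0, 0.05], [-0.001, 0, 0.018, 0, 0, 0, 0.05]])

```text
time_s: 19.33
eef_pos: [0.5748, -0.142, 0.1145]
ee_rot: [-0.0, 0.989, 0.15, -0.0]
force: [-3.3, 1.5, 3.1]
finger_gap: 0.591
gripper_force: 25.0
```

Emit:
jog_arm(targets=[[0, 0, 0, 0, 0, 0, 0.094], [0, 0, 0, 0, 0, 0, 0.094], [0, 0, 0, 0, 0, 0, 0.094], [0, 0, 0, 0, 0, 0, 0.094], [0, 0, 0, 0, 0, 0, 0.094], [0, 0, -0.03, 0, 0, 0, 0.094], [0, 0, -0.07, 0, 0, 0, 0.094], [0, 0, -0.11, 0, 0, 0, 0.094]])

```text
time_s: 20.0
eef_pos: [0.5739, -0.1416, 0.2238]
ee_rot: [-0.001, 0.989, 0.15, -0.001]
force: [0.2, -0.3, 0.1]
finger_gap: 0.998
gripper_force: 0.0
```

Emit:
jog_arm(targets=[[0, 0, 0, 0, 0, 0, 0], [-0.035, 0.016, 0, 0, 0, 0, 0], [-0.07, 0.033, 0, 0, 0, 0, 0], [-0.105, 0.05, 0, 0, 0, 0, 0], [-0.13, 0.061, 0, 0, 0, 0, 0], [-0.142, 0.067, 0, 0, 0, 0, 0], [-0.142, 0.067, 0, 0, 0, 0, 0], [-0.142, 0.067, 0, 0, 0, 0, 0]])

```text
time_s: 20.67
eef_pos: [0.4591, -0.2484, 0.2238]
ee_rot: [0.0, 0.989, 0.15, 0.0]
force: [0.9, 0.3, 0.4]
finger_gap: 0.472
gripper_force: 0.0
```

Emit:
jog_arm(targets=[[0, 0, 0, 0, 0, 0, 0], [0, 0, 0, 0, 0, 0, 0], [0, 0, 0, 0, 0, 0, 0], [0, 0, 0, 0, 0, 0, 0], [0, 0, 0, 0, 0, 0, 0]])

```text
time_s: 21.08
eef_pos: [0.4595, -0.2477, 0.2237]
ee_rot: [-0.0, 0.989, 0.151, -0.0]
force: [-0.3, 0.0, -0.5]
finger_gap: 0.112
gripper_force: 0.0
```

```bash
python3 - <<'E'
from h import *
a=shot('scene','s1.png');b=shot('side','d1.png')
im=np.hstack([cv2.resize(cv2.imread('pics/s1.png')[90:290,130:330],(400,400),interpolation=2),cv2.resize(cv2.imread('pics/d1.png')[80:310,170:400],(400,400),interpolation=2)]);cv2.imwrite('pics/c1.png',im)
s=env.read_state();print(s['eef_pos'],s['finger_gap'],s['force'])
E
```

```text
[ 0.4593624  -0.24790743  0.22372182] 0.029344342020559883 [-0.79634942 -0.2586438  -0.98130611]
```

View pics/c1.png

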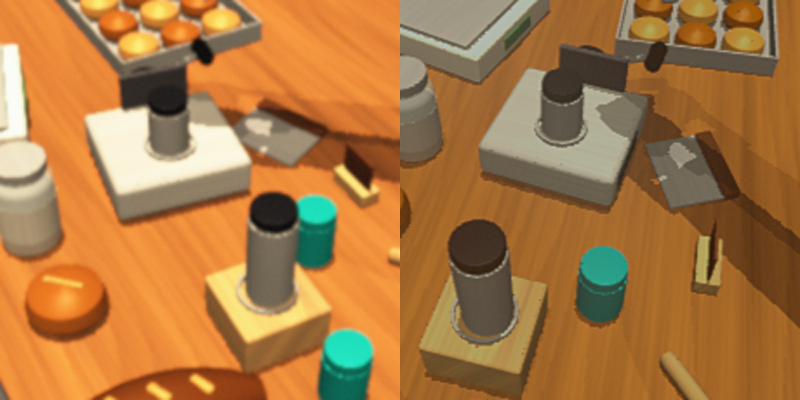

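Both cups stand inside their new rims: squat at crop (168,120) and tall at (272,250). The bystanders look unmoved and the knob is at rest at (203,50). The gripper isn't drawn in these two views. Now the press.

Emit:
jog_arm(targets=[[0, 0, 0.025, 0, 0, 0, 0], [0, 0, 0.05, 0, 0, 0, 0], [0, 0, 0.065, 0, 0, 0, 0], [0, 0, 0.075, 0, 0, 0, 0], [0, 0, 0.08, 0, 0, 0, 0], [0, 0, 0.085, 0, 0, 0, 0], [0, 0, 0.09, 0, 0, 0, 0], [0, 0, 0.09, 0, 0, 0, 0]])

```text
time_s: 21.85
eef_pos: [0.4589, -0.2485, 0.1342]
ee_rot: [0.0, 0.989, 0.15, -0.001]
force: [-3.0, 0.1, 3.8]
finger_gap: 0.003
gripper_force: 2.1
```

Emit:
jog_arm(targets=[[0, 0, 0.006, 0, 0, 0, 0], [0, 0, 0.012, 0, 0, 0, 0], [0, 0, 0.018, 0, 0, 0, 0], [0, 0, 0.024, 0, 0, 0, 0], [0, 0, 0.03, 0, 0, 0, 0], [0, 0, 0.035, 0, 0, 0, 0], [0, 0, 0.038, 0, 0, 0, 0], [0, 0, 0.04, 0, 0, 0, 0]])

```text
time_s: 22.52
eef_pos: [0.459, -0.2488, 0.0951]
ee_rot: [0.0, 0.989, 0.151, -0.001]
force: [-6.4, 0.7, 8.3]
finger_gap: 0.009
gripper_force: 4.4
```

Emit:
jog_arm(targets=[[0, 0, 0.003, 0, 0, 0, 0], [0, 0, 0.006, 0, 0, 0, 0], [0, 0, 0.009, 0, 0, 0, 0], [0, 0, 0.011, 0, 0, 0, 0], [0, 0, 0.012, 0, 0, 0, 0], [0, 0, 0.012, 0, 0, 0, 0], [0, 0, 0.012, 0, 0, 0, 0], [0, 0, 0.012, 0, 0, 0, 0]])

```text
time_s: 23.18
eef_pos: [0.4599, -0.249, 0.0836]
ee_rot: [0.001, 0.989, 0.15, 0.0]
force: [-3.7, 0.4, 7.9]
finger_gap: 0.002
gripper_force: 3.9
```

```bash
python3 - <<'E'
from h import *
a=shot('scene','s2.png');b=shot('side','d2.png')
im=np.hstack([cv2.resize(cv2.imread('pics/s2.png')[90:290,130:330],(400,400),interpolation=2),cv2.resize(cv2.imread('pics/d2.png')[80:310,170:400],(400,400),interpolation=2)]);cv2.imwrite('pics/c2.png',im)
s=env.read_state();print(s['eef_pos'],s['finger_gap'],s['force'])
for z in(.114,.049):print(z,[np.round(proj(c,[.459,-.2475,z])) for c in(a,b)])
E
```

```text
[ 0.45994118 -0.24900826  0.08357742] 0.0063932802228986235 [-3.89902284  1.80942366  7.35386016]
0.114 [array([233., 115.]), array([318., 113.])]
0.049 [array([233., 134.]), array([314., 134.])]
```

View pics/c2.png

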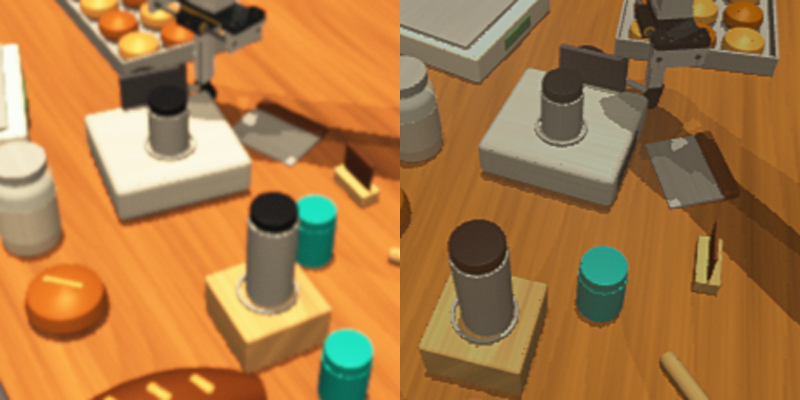

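The fingertips hold the knob down at crop (205,90), where the projected third-click position falls. Cups and bystanders are unmoved. I'll add 1 mm of margin and settle.

Emit:
jog_arm(targets=[[0, 0, 0.001, 0, 0, 0, 0], [0, 0, 0.001, 0, 0, 0, 0], [0, 0, 0.001, 0, 0, 0, 0], [0, 0, 0.001, 0, 0, 0, 0], [0, 0, 0.001, 0, 0, 0, 0], [0, 0, 0.001, 0, 0, 0, 0]])

```text
time_s: 23.78
eef_pos: [0.4601, -0.2491, 0.0828]
ee_rot: [0.001, 0.989, 0.15, 0.001]
force: [-3.6, 1.4, 9.4]
finger_gap: 0.003
gripper_force: 4.3
```

```bash
python3 -c "
from plant import env
print(env.job_done())"
```

```text
the job is handed in; nothing more can be done
None
```

I swapped the cups: the tall one now stands in the cup rest's seat and the squat one in the grinder's. I handed the job in at about 24 s with the fingers still holding the lever at the third click (about 0.66 rad, worked out from fingertip height, with about 9 N of push). The last camera views showed both cups upright inside their rims and nothing else disturbed.

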